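# Free a finish sample slip and hold it up label end first

### The job

The wooden finish sample slip lies on its drying stand between two upright dowels; pull out both dowels and stand them end-down in the drilled dowel holder, one fully down in each hole. Then find the slip's label end, the one with a small notch cut from a corner, grip the slip by its other, plain half, and hold it up for inspection well clear of the bench (20 cm or so), still face up but leaning so that the notched end points upward at about 35 degrees. Finish holding it still like that, do not let it go, and leave the other things on the bench where they are.

Things in the scene. Friction and masses are not known exactly. Their poses are not given: they have to be found in the camera images.
- stand: Dark wood drying stand, fixed, any yaw. Foot 50 mm (x) by 100 mm (y) by 24 mm high with two round dowel sockets 14 mm wide, 20 mm deep at y = +32 and -32 mm, x = 0; a middle rib 30 mm (x) by 34 mm (y) rises to 48 mm and carries the slip. Looks the same from both ends. Origin: centre of the underside.
- slip: Plain light wood plate 130 mm (x) by 46 mm (y) by 6 mm, 30 g, loose on the stand's rib (underside 48 mm above the bench), long side along the stand's x within 2 degrees, ends overhanging freely. A 15 mm square notch is cut from the corner at +x, -y; +x is the label end, label on top from x = 20 to 65 mm. One colour all over. Origin: centre of underside, z out of the label face (up at the start).
- slip_label (a point): Middle of the label field on the slip's top face, 40 mm from the slip's centre towards the notched end.
- dowel_a: Light wood round dowel, 12 mm thick, 120 mm long, 18 g, upright and loose in the stand's socket at y = +32 mm, 3 mm from the slip's edge; top 124 mm above the bench. Origin: centre of its foot, z to its top, yaw means nothing. The other stands 64 mm away along the stand's y, so fingers closing along the stand's x have room.
- dowel_b: The same kind of dowel in the stand's socket at y = -32 mm.
- holder: Dowel holder: a block of brown wood fixed to the bench, 60 mm (x) by 110 mm (y) by 45 mm high, with two upright round holes in its top. Origin: centre of the underside, z up.
- holder_hole0 (a point): Centre of the mouth of one hole, 45 mm above the bench, at y = +28 mm of the holder; hole 15 mm wide, 35 mm deep. Either dowel may go in either hole; fully down, its foot is 35 mm below the mouth and its top 130 mm above the bench.
- holder_hole1 (a point): The same for the other hole, at y = -28 mm of the holder.
- paint_bottle: Bystander: small black paint bottle, 42 mm wide, 105 mm tall; origin at the centre of its underside.
- paint_dish: Bystander: black paint dish, 90 mm wide, 35 mm high; origin at the centre of its underside.
- toy_truck: Bystander: wooden toy truck, 130 mm (x) by 76 mm (y) by 72 mm high; origin on the bench under its centre.
- sanding_block: Bystander: cork sanding block 75 by 45 by 26 mm; origin at the centre of its underside.
Things that resemble listed ones, but are neither listed nor needed, are in the scene too. Of the things that look like the slip, the largest one is meant.

How it is judged:
By the outcome, as a careful person would: the job done as asked, in the order asked, and still so for the second after the job is handed in, while the arm keeps its last pose, push and grip.
It also fails if it takes over 72 s, if anything falls off the work surface, if the arm or the gripper's body presses on something with over 40 N, if the wrist force passes 120 N, or if a joint passes its speed limit or range.

### The arm

A 6-joint arm with a two-finger parallel gripper is mounted at the origin on the work surface. World frame = base frame: x ahead of the robot, y to its left, z up, the work surface at z = 0. Lengths are in m, angles in rad, forces in N, time in s.
With the tool pointing down it reaches from about 0.275 to 0.725 m from the base axis. Payload 5.6 kg.
Tool frame: the origin (TCP) lies between the finger pads, 19 mm behind the fingertips; this is the grasp point; z points along the fingers, y is the line along which they close (so a half turn about z gives the same grasp; the last joint's range is limited). The gripper opens to 85 mm and grips with 20 to 120 N. Pads are 22 mm wide; open, the fingers measure 114 mm over their backs; the gripper's body (76 mm by 85 mm) begins 54 mm behind the grasp point. The pads swing forward as they close: fully open they stand 13 mm farther back than shut.
Start: joints at [1.464, 0.255, 0.108, 0, -1.424, -0.285], TCP at [0.21, 0.508, 0.25] pointing down, gripper open.
Joint ranges: [-2.95, 2.95], [-1.21, 1.97], [-1.09, 1.5], [-2.87, 1.71], [-2.94, -0.07], [-3.05, 3.05]. Speed limits (rad/s): [2.57, 2.57, 3.14, 3.14, 3.14, 3.14].

### API

Orientations are given as a rotation vector (axis times angle).
In Python, from bench import * gives the robot as it stands. The module is installed in compiled form; this text tells all that it offers.
- The arm moves only by the tool jog_arm, never from a script. Its argument "steps" is a list of rows, each an object of numbers: "x", "y", "z": the shift along the world's x, y, z normalised to -1 to 1, where 1 is 0.08 m; "ax", "ay", "az": the turn, a rotation vector about the world's x, y, z normalised to -1 to 1, where 1 is 2 pi rad; "fingers": the finger opening in mm, from 0 to 85.4. A call has 1 to 20 rows; each row is the pose to reach, as a shift and turn from the pose commanded when the call began, turning the shorter way round; what a row does not reach only later rows make up. A row lasts 1/10 s, in which the tool goes at most 50 mm and 8.59 degrees, less where a joint would pass 70% of its speed; a pose out of reach is approached as far as the arm can. A call with a number of a shift or a turn outside -1 to 1 is refused whole. A call with a gripper value outside its range is refused whole. The fingers move at their own pace and stop on an object; the grip force is fixed at half the most. Time passes only in rows, so rows that repeat a pose let the fingers close. It gives the time, the measured TCP pose, the force, the opening and the grip force at its end, in the units of the state.
- sense(): the state, without advancing time (a new reading comes with each control period).
- get_image(name): name is "scene" or "top"; returns the picture (384x512x3 uint8, red, green, blue); there is no depth.
- get_calibration(name): a dict with "K" (3x3 intrinsics, pixels), "camera_from_world" (4x4, takes a point from world to camera coordinates). Camera axes: x right, y down, z forward; pixel columns grow to the right and rows downward; lengths in m; the calibration is good to about 2 mm. A picture is of the moment at which its call begins. get_calibration takes no time and is no camera call.
- close_job(): hands the job in; it is judged then, once.
The state is a dict: "t": time; "joints": joint angles; "joint_vel": joint speeds; "tau": joint torques, N m; "position": TCP position; "tcp_rot": TCP orientation; "ft_force": force on the tool from outside, world axes, zero at the start; "torque": the same for the moment, N m; "grip_width": opening from 0.0 (shut) to 1.0 (fully open); "finger_force": force on a finger pad.
Only numpy, scipy, OpenCV 4.12 (cv2) and the standard library are available. Lean on these libraries where they do the work, as an engineer would, in place of code of your own. Each camera call takes 0.05 s, during which the arm holds its last target. There are 200 camera calls.

## Working session

There is one attempt and no reset: what is moved stays moved. The work goes in short steps, Python scripts to look and compute and a tool call to move; the robot and the scene stay as the last step left them, time stands still between calls to the robot, and variables do not carry over. Pictures are saved under pics/ and viewed, at most 10 in all, crops included, and the job is handed in when it is done.

Besides the shell and the picture viewer there is one more tool, called after "Call:" by a JSON object that holds its "fn" and its "kwargs", one argument or row to a line. jog_arm: Moves the arm, as the interface text tells. Scaled input: -1 to 1 covers 0.08 m each way for a shift and 2 pi rad each way for a turn. Its arguments: {"type":"object","properties":{"steps":{"type":"array","items":{"type":"object","properties":{"x":{"type":"number"},"y":{"type":"number"},"z":{"type":"number"},"ax":{"type":"number"},"ay":{"type":"number"},"az":{"type":"number"},"fingers":{"type":"number"}}}}},"required":["steps"]}

```bash
mkdir -p pics
cat > h.py <<'E'
from bench import *
import numpy as np, cv2
def ray(n,u,v,z):
    c=get_calibration(n);T=np.linalg.inv(c["camera_from_world"]);d=T[:3,:3]@np.linalg.inv(c["K"])@[u,v,1];o=T[:3,3]
    return o+d*(z-o[2])/d[2]
def pix(n,p):
    c=get_calibration(n);q=np.array(c["camera_from_world"])@[*p,1];q=c["K"]@q[:3];return q[:2]/q[2]
def snap(n,f,crop=None,s=1):
    im=get_image(n)[:,:,::-1]
    if crop: x0,y0,x1,y1=crop; im=im[y0:y1,x0:x1]
    cv2.imwrite("pics/"+f,cv2.resize(np.ascontiguousarray(im),None,fx=s,fy=s,interpolation=cv2.INTER_CUBIC))
E
python3 - <<'E'
from h import *
for n in("scene","top"):
    im=get_image(n)[:,:,::-1]; cv2.imwrite(f"pics/{n}_raw.png",im)
    cv2.imwrite(f"pics/{n}0.png",cv2.resize(im,(800,600),interpolation=cv2.INTER_CUBIC))
    c=get_calibration(n); print(c["K"],np.linalg.inv(c["camera_from_world"])[:3].round(3))
print(sense())
E
```

```text
[[443.42891831   0.         252.5735475 ]
 [  0.         443.42891831 188.82496924]
 [  0.           0.           1.        ]] [[ 0.632  0.499 -0.593  1.159]
 [ 0.775 -0.407  0.484 -0.482]
 [ 0.    -0.765 -0.644  0.682]]
[[370.40834315   0.         252.80563606]
 [  0.         370.40834315 188.80742699]
 [  0.           0.           1.        ]] [[-0.104 -0.971  0.217  0.4  ]
 [-0.995  0.101 -0.023 -0.003]
 [ 0.001 -0.218 -0.976  0.936]]
{'t': 0.1, 'joints': array([ 1.46359570e+00,  2.55666836e-01,  1.07135427e-01, -3.85649749e-04,
       -1.42387237e+00, -2.84604934e-01]), 'joint_vel': array([-5.61150720e-04, -1.57709525e-03,  2.96321705e-03,  6.64935259e-04,
        9.24809766e-05,  6.87253662e-04]), 'tau': array([-1.99856353e-03, -3.87603629e+01,  2.38475114e+01,  5.37781119e+00,
       -3.76568787e-03, -5.30880683e-06]), 'position': array([0.20982416, 0.50797211, 0.24920342]), 'tcp_rot': array([ 3.07988032e+00, -6.11286858e-01, -3.72952294e-04]), 'ft_force': array([ 0.06935373, -0.35980254, -0.1666924 ]), 'torque': array([ 0.03345652,  0.03942563, -0.01028712]), 'finger_force': 0.0, 'grip_width': 0.9995386452873399}
```

View pics/top0.png

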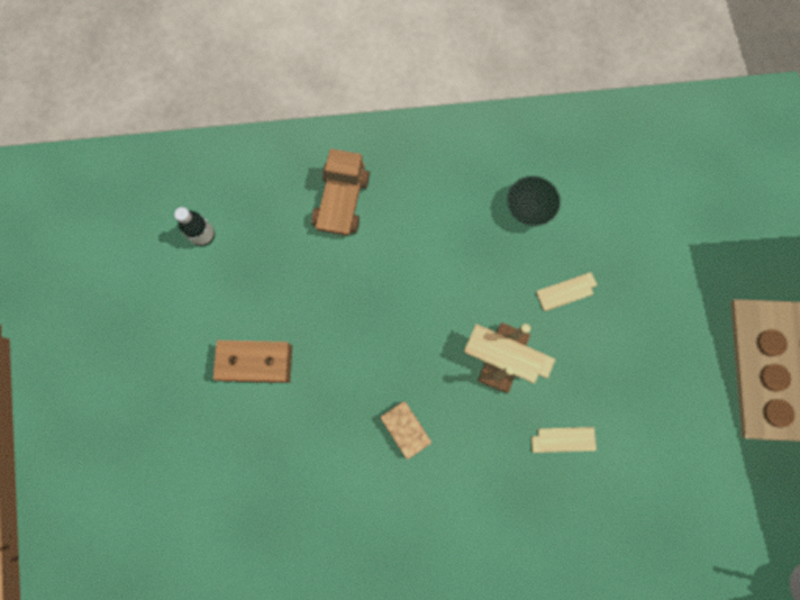

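View pics/scene0.png

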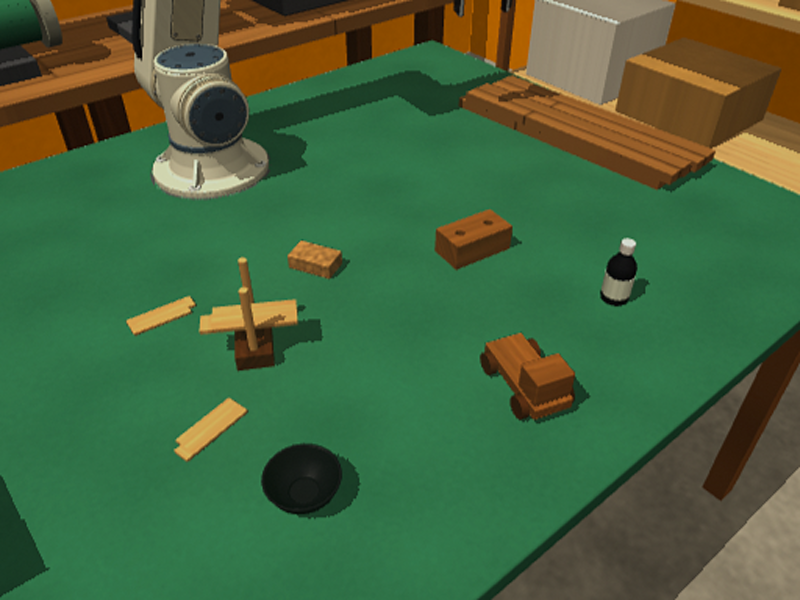

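Run:
```python
from h import *
for n in("scene","top"):
    print(n,pix(n,(0,0,0))*1.5625,pix(n,(.21,.508,.25))*1.5625)
    im=cv2.imread(f"pics/{n}_raw.png")
    x0,y0,x1,y1=(285,165,395,300) if n=="top" else (75,155,225,300)
    c=cv2.resize(im[y0:y1,x0:x1],None,fx=4,fy=4,interpolation=cv2.INTER_CUBIC)
    cv2.imwrite(f"pics/{n}_c.png",c); print(c.shape)
```

```text
scene [211.81832178 166.50553918] [482.62242796   8.76820482]
(580, 600, 3)
top [421.48338981 710.28970762] [-64.20489065 657.56694662]
(540, 440, 3)
```

View pics/top_c.png

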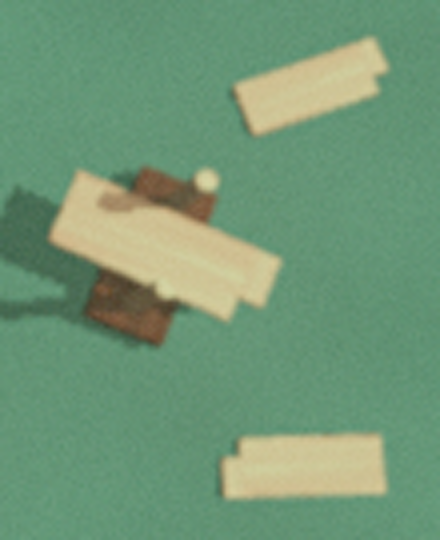

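View pics/scene_c.png

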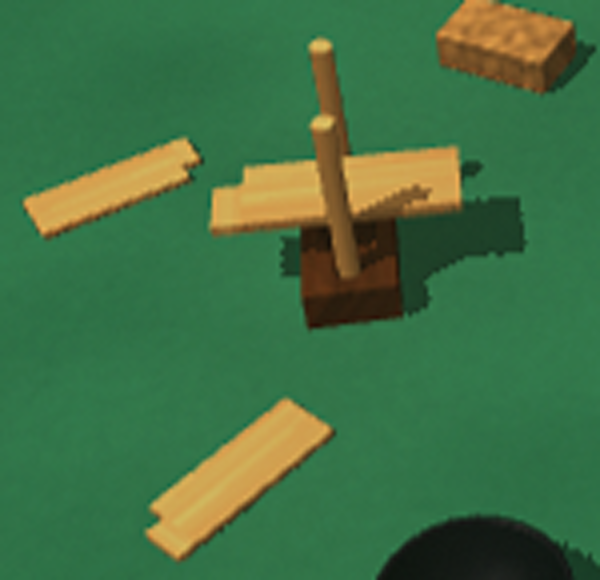

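Run:
```python
from h import *
t=lambda u,v,z: ray("top",285+(u+.5)/4-.5,165+(v+.5)/4-.5,z)
s=lambda u,v,z: ray("scene",75+(u+.5)/4-.5,155+(v+.5)/4-.5,z)
k=1.5625
T=lambda n,u,v,z: ray(n,(u+.5)/k-.5,(v+.5)/k-.5,z)
np.set_printoptions(precision=4,suppress=True)
print("dowelA",t(206,181,.124),s(322,121,.124)); print("dowelB",t(165,289,.124),s(321,46,.124))
print("slip",*[t(*p,.054) for p in((80,170),(50,240),(282,262),(262,308),(230,321))])
print("slip s",*[s(*p,.054) for p in((458,148),(460,211),(212,232),(213,190),(243,166))])
print("holes",T("top",233,360,.045),T("top",269,361,.045),T("scene",460,233,.045),T("scene",489,226,.045))
print("holder top corners",*[T("top",*p,.045) for p in((216,341),(290,343),(289,382),(213,381))])
for nm,p in dict(cork=(405,430),bottle=(190,220),truck=(340,200)).items(): print(nm,T("top",*p,.03))
```

```text
dowelA [ 0.514  -0.2014  0.124 ] [ 0.5136 -0.2045  0.124 ]
dowelB [ 0.4573 -0.1701  0.124 ] [ 0.4593 -0.1741  0.124 ]
slip [ 0.5384 -0.1439  0.054 ] [ 0.4982 -0.1204  0.054 ] [ 0.4709 -0.2561  0.054 ] [ 0.4452 -0.2398  0.054 ] [ 0.4397 -0.2198  0.054 ]
slip s [ 0.5    -0.1237  0.054 ] [ 0.5437 -0.1507  0.054 ] [ 0.4762 -0.2589  0.054 ] [ 0.4468 -0.2434  0.054 ] [ 0.4394 -0.2218  0.054 ]
holes [0.5228 0.2346 0.045 ] [0.5155 0.1796 0.045 ] [0.5177 0.1752 0.045 ] [0.533  0.2252 0.045 ]
holder top corners [0.555  0.2595 0.045 ] [0.54   0.1457 0.045 ] [0.4803 0.151  0.045 ] [0.4939 0.2663 0.045 ]
cork [ 0.3909 -0.0176  0.03  ]
bottle [0.7637 0.2993 0.03  ]
truck [0.773  0.0499 0.03  ]
```

The top picture shows three slip-like plates, at raw pixels (327,226) on the stand, (363,187) and (361,281). The one on the stand is the largest, and its notch is at the lower right, so the notched end points to about (-0.5,-0.87). The dowel tops are 63.6 mm apart and the holes about 55 mm, which matches the sizes given. I'll start with one test jog.

Call:
{"fn": "jog_arm", "kwargs": {
  "steps": [
    {"x": 0.14,"y": -0.33,"az": -0.006,"fingers": 85},
    {"x": 0.28,"y": -0.66,"az": -0.012,"fingers": 85},
    {"x": 0.42,"y": -0.99,"az": -0.018,"fingers": 85}
  ]
}}

```text
$.steps[0]: bad value
```

Call:
{"fn": "jog_arm", "kwargs": {
  "steps": [
    {"x": 0.14,"y": -0.33},
    {"x": 0.28,"y": -0.66},
    {"x": 0.42,"y": -0.99}
  ]
}}

```text
$.steps[0]: bad value
```

Call:
{"fn": "jog_arm", "kwargs": {
  "steps": [
    {"x": 0.14,"y": -0.33,"z": 0,"ax": 0,"ay": 0,"az": -0.006,"fingers": 85},
    {"x": 0.28,"y": -0.66,"z": 0,"ax": 0,"ay": 0,"az": -0.012,"fingers": 85},
    {"x": 0.42,"y": -0.99,"z": 0,"ax": 0,"ay": 0,"az": -0.018,"fingers": 85}
  ]
}}

```text
t: 0.4
position: [0.2437, 0.428, 0.2494]
tcp_rot: [3.04, -0.786, -0.0]
ft_force: [-0.2, 0.2, 1.0]
grip_width: 0.995
finger_force: 0.0
```

Call:
{"fn": "jog_arm", "kwargs": {
  "steps": [
    {"x": 0.21,"y": -0.495,"z": 0,"ax": 0,"ay": 0,"az": 0,"fingers": 85},
    {"x": 0.42,"y": -0.99,"z": 0,"ax": 0,"ay": 0,"az": 0,"fingers": 85}
  ]
}}

```text
t: 0.6
position: [0.2773, 0.3484, 0.2495]
tcp_rot: [3.041, -0.783, -0.0]
ft_force: [1.0, 0.4, 0.1]
grip_width: 0.996
finger_force: 0.0
```

Call:
{"fn": "jog_arm", "kwargs": {
  "steps": [
    {"x": 0.21,"y": -0.495,"z": 0,"ax": 0,"ay": 0,"az": 0,"fingers": 85},
    {"x": 0.42,"y": -0.99,"z": 0,"ax": 0,"ay": 0,"az": 0,"fingers": 85}
  ]
}}

```text
t: 0.8
position: [0.3109, 0.2689, 0.2497]
tcp_rot: [3.042, -0.784, -0.0]
ft_force: [0.5, 0.4, 0.3]
grip_width: 0.996
finger_force: 0.0
```

Call:
{"fn": "jog_arm", "kwargs": {
  "steps": [
    {"x": 0.21,"y": -0.495,"z": 0,"ax": 0,"ay": 0,"az": 0,"fingers": 85},
    {"x": 0.42,"y": -0.99,"z": 0,"ax": 0,"ay": 0,"az": 0,"fingers": 85}
  ]
}}

```text
t: 1.0
position: [0.3444, 0.1897, 0.2499]
tcp_rot: [3.042, -0.784, -0.0]
ft_force: [1.3, -0.7, -0.6]
grip_width: 0.992
finger_force: 0.0
```

Call:
{"fn": "jog_arm", "kwargs": {
  "steps": [
    {"x": 0.21,"y": -0.495,"z": 0,"ax": 0,"ay": 0,"az": 0,"fingers": 85},
    {"x": 0.42,"y": -0.99,"z": 0,"ax": 0,"ay": 0,"az": 0,"fingers": 85}
  ]
}}

```text
t: 1.2
position: [0.378, 0.1106, 0.2499]
tcp_rot: [-3.042, 0.784, 0.0]
ft_force: [1.1, 1.3, -0.8]
grip_width: 0.993
finger_force: 0.0
```

Call:
{"fn": "jog_arm", "kwargs": {
  "steps": [
    {"x": 0.21,"y": -0.495,"z": 0,"ax": 0,"ay": 0,"az": 0,"fingers": 85},
    {"x": 0.42,"y": -0.99,"z": 0,"ax": 0,"ay": 0,"az": 0,"fingers": 85}
  ]
}}

```text
t: 1.4
position: [0.4117, 0.0314, 0.2499]
tcp_rot: [-3.042, 0.784, 0.0]
ft_force: [1.1, -0.2, 0.9]
grip_width: 0.999
finger_force: 0.0
```

Call:
{"fn": "jog_arm", "kwargs": {
  "steps": [
    {"x": 0.21,"y": -0.495,"z": 0,"ax": 0,"ay": 0,"az": 0,"fingers": 85},
    {"x": 0.42,"y": -0.99,"z": 0,"ax": 0,"ay": 0,"az": 0,"fingers": 85}
  ]
}}

```text
t: 1.6
position: [0.4453, -0.0479, 0.2498]
tcp_rot: [-3.042, 0.785, 0.001]
ft_force: [0.6, 1.1, 0.8]
grip_width: 0.996
finger_force: 0.0
```

Call:
{"fn": "jog_arm", "kwargs": {
  "steps": [
    {"x": 0.21,"y": -0.495,"z": 0,"ax": 0,"ay": 0,"az": 0,"fingers": 85},
    {"x": 0.42,"y": -0.99,"z": 0,"ax": 0,"ay": 0,"az": 0,"fingers": 85},
    {"x": 0.42,"y": -0.99,"z": 0,"ax": 0,"ay": 0,"az": 0,"fingers": 85}
  ]
}}

```text
t: 1.9
position: [0.4794, -0.1291, 0.2486]
tcp_rot: [3.039, -0.792, -0.004]
ft_force: [-0.8, 0.3, -0.1]
grip_width: 0.995
finger_force: 0.0
```

Call:
{"fn": "jog_arm", "kwargs": {
  "steps": [
    {"x": 0.21,"y": -0.46,"z": 0,"ax": 0,"ay": 0,"az": 0,"fingers": 85},
    {"x": 0.43,"y": -0.925,"z": 0,"ax": 0,"ay": 0,"az": 0,"fingers": 85},
    {"x": 0.43,"y": -0.925,"z": -0.4,"ax": 0,"ay": 0,"az": 0,"fingers": 85},
    {"x": 0.43,"y": -0.925,"z": -0.95,"ax": 0,"ay": 0,"az": 0,"fingers": 85}
  ]
}}

```text
t: 2.3
position: [0.5148, -0.2003, 0.1744]
tcp_rot: [-3.041, 0.787, -0.007]
ft_force: [1.2, 0.2, -1.5]
grip_width: 0.996
finger_force: 0.0
```

Call:
{"fn": "jog_arm", "kwargs": {
  "steps": [
    {"x": 0,"y": 0,"z": -0.4,"ax": 0,"ay": 0,"az": 0,"fingers": 85},
    {"x": 0,"y": 0,"z": -0.8,"ax": 0,"ay": 0,"az": 0,"fingers": 85},
    {"x": 0,"y": 0,"z": -0.98,"ax": 0,"ay": 0,"az": 0,"fingers": 85},
    {"x": 0,"y": 0,"z": -0.98,"ax": 0,"ay": 0,"az": 0,"fingers": 40},
    {"x": 0,"y": 0,"z": -0.98,"ax": 0,"ay": 0,"az": 0,"fingers": 40},
    {"x": 0,"y": 0,"z": -0.98,"ax": 0,"ay": 0,"az": 0,"fingers": 40}
  ]
}}

```text
t: 2.9
position: [0.5141, -0.1993, 0.097]
tcp_rot: [-3.042, 0.784, -0.004]
ft_force: [0.3, -0.2, 0.1]
grip_width: 0.51
finger_force: 0.0
```

Run:
```python
from h import *
a=get_image("scene")[155:300,75:225,::-1];b=get_image("top")[165:300,285:395,::-1]
a=cv2.resize(a,(450,435),interpolation=cv2.INTER_CUBIC);b=cv2.resize(b,(330,405),interpolation=cv2.INTER_CUBIC)
o=np.zeros((435,780,3),np.uint8);o[:,:450]=a;o[:405,450:]=b;cv2.imwrite("pics/g1.png",o)
print(sense()["position"],sense()["tcp_rot"])
```

```text
[ 0.5139624  -0.19932154  0.09687862] [-3.04181981  0.7844159  -0.00379972]
```

View pics/g1.png

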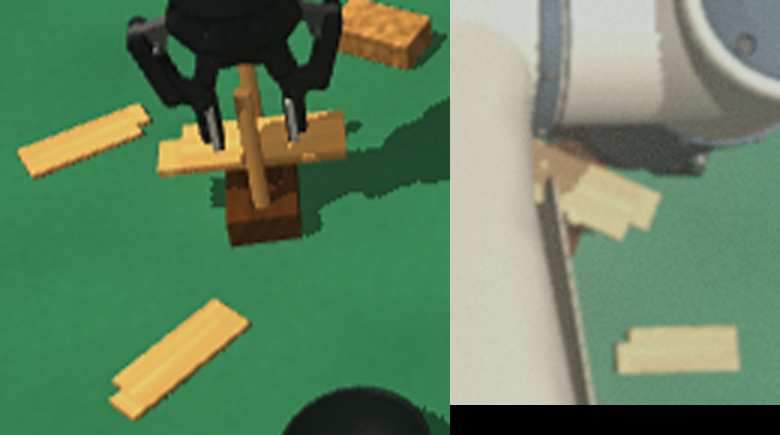

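Call:
{"fn": "jog_arm", "kwargs": {
  "steps": [
    {"x": 0,"y": -0.045,"z": 0,"ax": 0,"ay": 0,"az": 0,"fingers": 40},
    {"x": 0,"y": -0.045,"z": 0,"ax": 0,"ay": 0,"az": 0,"fingers": 20},
    {"x": 0,"y": -0.045,"z": 0,"ax": 0,"ay": 0,"az": 0,"fingers": 0},
    {"x": 0,"y": -0.045,"z": 0,"ax": 0,"ay": 0,"az": 0,"fingers": 0},
    {"x": 0,"y": -0.045,"z": 0,"ax": 0,"ay": 0,"az": 0,"fingers": 0},
    {"x": 0,"y": -0.045,"z": 0,"ax": 0,"ay": 0,"az": 0,"fingers": 0},
    {"x": 0,"y": -0.045,"z": 0,"ax": 0,"ay": 0,"az": 0,"fingers": 0}
  ]
}}

```text
t: 3.7
position: [0.5133, -0.203, 0.0959]
tcp_rot: [3.042, -0.784, 0.001]
ft_force: [-0.9, -1.5, 2.5]
grip_width: 0.122
finger_force: 58.4
```

Call:
{"fn": "jog_arm", "kwargs": {
  "steps": [
    {"x": 0,"y": -0.045,"z": 0.15,"ax": 0,"ay": 0,"az": 0,"fingers": 0},
    {"x": 0,"y": 0,"z": 0.35,"ax": 0,"ay": 0,"az": 0,"fingers": 0},
    {"x": 0,"y": 0,"z": 0.6,"ax": 0,"ay": 0,"az": 0,"fingers": 0},
    {"x": 0,"y": 0,"z": 0.85,"ax": 0,"ay": 0,"az": 0,"fingers": 0},
    {"x": 0,"y": 0,"z": 1,"ax": 0,"ay": 0,"az": 0,"fingers": 0}
  ]
}}

```text
t: 4.2
position: [0.5137, -0.2031, 0.1777]
tcp_rot: [-3.042, 0.785, -0.004]
ft_force: [0.3, -0.2, -0.2]
grip_width: 0.119
finger_force: 58.7
```

Call:
{"fn": "jog_arm", "kwargs": {
  "steps": [
    {"x": 0,"y": 0.3,"z": 0.2,"ax": 0,"ay": 0,"az": 0,"fingers": 0},
    {"x": 0,"y": 0.6,"z": 0.2,"ax": 0,"ay": 0,"az": 0,"fingers": 0},
    {"x": 0,"y": 1,"z": 0.2,"ax": 0,"ay": 0,"az": 0,"fingers": 0}
  ]
}}

```text
t: 4.5
position: [0.5132, -0.1226, 0.1921]
tcp_rot: [-3.041, 0.787, -0.001]
ft_force: [0.2, -0.4, -0.2]
grip_width: 0.12
finger_force: 58.7
```

Call:
{"fn": "jog_arm", "kwargs": {
  "steps": [
    {"x": 0,"y": 0.4,"z": 0,"ax": 0,"ay": 0,"az": 0,"fingers": 0},
    {"x": 0,"y": 0.7,"z": 0,"ax": 0,"ay": 0,"az": 0,"fingers": 0},
    {"x": 0,"y": 1,"z": 0,"ax": 0,"ay": 0,"az": 0,"fingers": 0}
  ]
}}

```text
t: 4.8
position: [0.5129, -0.0417, 0.1916]
tcp_rot: [-3.042, 0.784, 0.001]
ft_force: [0.2, 0.2, 0.1]
grip_width: 0.121
finger_force: 58.7
```

Call:
{"fn": "jog_arm", "kwargs": {
  "steps": [
    {"x": 0,"y": 0.4,"z": 0,"ax": 0,"ay": 0,"az": 0,"fingers": 0},
    {"x": 0,"y": 0.7,"z": 0,"ax": 0,"ay": 0,"az": 0,"fingers": 0},
    {"x": 0,"y": 1,"z": 0,"ax": 0,"ay": 0,"az": 0,"fingers": 0}
  ]
}}

```text
t: 5.1
position: [0.5129, 0.0383, 0.1916]
tcp_rot: [-3.042, 0.784, 0.001]
ft_force: [1.0, 0.0, -0.2]
grip_width: 0.122
finger_force: 58.7
```

Call:
{"fn": "jog_arm", "kwargs": {
  "steps": [
    {"x": 0,"y": 0.4,"z": 0,"ax": 0,"ay": 0,"az": 0,"fingers": 0},
    {"x": 0,"y": 0.7,"z": 0,"ax": 0,"ay": 0,"az": 0,"fingers": 0},
    {"x": 0,"y": 1,"z": 0,"ax": 0,"ay": 0,"az": 0,"fingers": 0}
  ]
}}

```text
t: 5.4
position: [0.5129, 0.1182, 0.1916]
tcp_rot: [3.042, -0.784, -0.001]
ft_force: [1.0, 0.6, -0.4]
grip_width: 0.121
finger_force: 58.7
```

Call:
{"fn": "jog_arm", "kwargs": {
  "steps": [
    {"x": 0.05,"y": 0.4,"z": 0,"ax": 0,"ay": 0,"az": 0,"fingers": 0},
    {"x": 0.09,"y": 0.7,"z": 0,"ax": 0,"ay": 0,"az": 0,"fingers": 0},
    {"x": 0.09,"y": 1,"z": 0,"ax": 0,"ay": 0,"az": 0,"fingers": 0},
    {"x": 0.09,"y": 1,"z": 0,"ax": 0,"ay": 0,"az": 0,"fingers": 0},
    {"x": 0.09,"y": 1,"z": 0,"ax": 0,"ay": 0,"az": 0,"fingers": 0}
  ]
}}

```text
t: 5.9
position: [0.5202, 0.1973, 0.1913]
tcp_rot: [3.042, -0.783, -0.001]
ft_force: [0.1, 0.1, 0.1]
grip_width: 0.124
finger_force: 58.7
```

Call:
{"fn": "jog_arm", "kwargs": {
  "steps": [
    {"x": 0,"y": 0.22,"z": -0.1,"ax": 0,"ay": 0,"az": 0,"fingers": 0},
    {"x": 0.0,"y": 0.45,"z": -0.2,"ax": 0,"ay": 0,"az": 0,"fingers": 0},
    {"x": 0.0,"y": 0.45,"z": -0.4,"ax": 0,"ay": 0,"az": 0,"fingers": 0},
    {"x": 0.0,"y": 0.45,"z": -0.4,"ax": 0,"ay": 0,"az": 0,"fingers": 0},
    {"x": 0.0,"y": 0.45,"z": -0.4,"ax": 0,"ay": 0,"az": 0,"fingers": 0}
  ]
}}

```text
t: 6.4
position: [0.5202, 0.2331, 0.1593]
tcp_rot: [3.041, -0.784, -0.001]
ft_force: [0.6, -0.6, 0.7]
grip_width: 0.119
finger_force: 58.7
```

Run:
```python
from h import *
im=get_image("scene")[:,:,::-1]; b=cv2.imread("pics/scene_raw.png")
x0,y0,x1,y1=270,90,340,180
f=lambda i:cv2.resize(np.ascontiguousarray(i[y0:y1,x0:x1]),None,fx=5.6,fy=5.6,interpolation=cv2.INTER_CUBIC)
t=cv2.imread("pics/top_raw.png")[212:250,130:192]
t=cv2.resize(t,None,fx=6.3,fy=6.3,interpolation=cv2.INTER_CUBIC)
o=np.hstack([f(im),f(b)]);cv2.imwrite("pics/g2.png",o);cv2.imwrite("pics/holder_top.png",t);print(o.shape,t.shape)
s=sense();p=s["position"];print(p)
foot=p-[0,0,.091]
print("foot pred px in crop",((pix("scene",foot)-[x0,y0])+.5)*5.6)
```

```text
(504, 784, 3) (239, 391, 3)
[0.52061407 0.2332348  0.15991163]
foot pred px in crop [240.11076176 245.32721093]
```

View pics/g2.png

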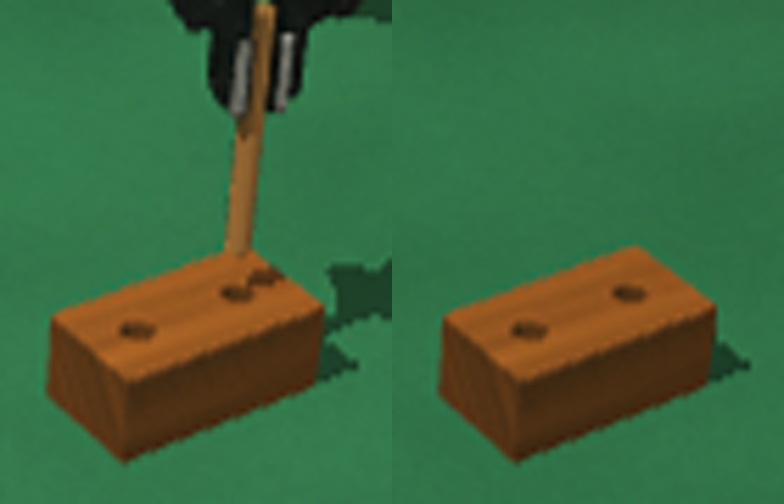

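View pics/holder_top.png

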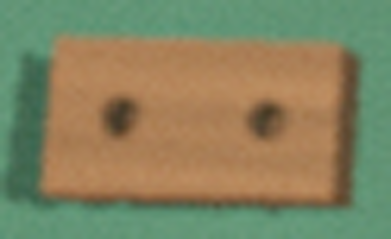

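Run:
```python
from h import *
np.set_printoptions(precision=4,suppress=True)
R={}
for n,gs in (("scene",[(294.0,148.7),(311.8,142)]),("top",[(172.2,230.5),(148.7,230.2)])):
    im=cv2.imread(f"pics/{n}_raw.png").astype(float).sum(2)
    for k,(u,v) in enumerate(gs):
        r=5; a=int(round(u));b=int(round(v)); w=im[b-r:b+r+1,a-r:a+r+1]
        bg=np.median(w); m=np.clip(bg-40-w,0,None); yy,xx=np.mgrid[b-r:b+r+1,a-r:a+r+1]
        c=(m*xx).sum()/m.sum(),(m*yy).sum()/m.sum(); print(n,k,c,(m>30).sum(),ray(n,*c,.045),ray(n,*c,.040))
for n,cs in (("scene",None),):
    f=lambda u,v: ray(n,270+(u+.5)/5.6-.5,90+(v+.5)/5.6-.5,.045)
    C=[f(50,320),f(245,247),f(323,305),f(126,382)];print("corners scene",*C,np.mean(C,0))
g=lambda u,v: ray("top",130+(u+.5)/6.3-.5,212+(v+.5)/6.3-.5,.045)
C=[g(57,37),g(346,46),g(337,200),g(42,194)];print("corners top",*C,np.mean(C,0))
```

```text
scene 0 (np.float64(293.80170575692966), np.float64(148.67590618336888)) 12 [0.5162 0.1751 0.045 ] [0.5111 0.1803 0.04  ]
scene 1 (np.float64(311.6839266450917), np.float64(142.03236245954693)) 13 [0.5235 0.2308 0.045 ] [0.5185 0.2364 0.04  ]
top 0 (np.float64(171.67707172054997), np.float64(230.49461166852473)) 28 [0.5165 0.1803 0.045 ] [0.5171 0.1813 0.04  ]
top 1 (np.float64(148.50327439423705), np.float64(230.09921414538312)) 29 [0.5232 0.2356 0.045 ] [0.5239 0.237  0.04  ]
corners scene [0.4856 0.1512 0.045 ] [0.4986 0.2618 0.045 ] [0.5549 0.255  0.045 ] [0.5418 0.1453 0.045 ] [0.5202 0.2033 0.045 ]
corners top [0.5564 0.2581 0.045 ] [0.5414 0.1478 0.045 ] [0.4831 0.1549 0.045 ] [0.4969 0.266  0.045 ] [0.5194 0.2067 0.045 ]
```

Call:
{"fn": "jog_arm", "kwargs": {
  "steps": [
    {"x": 0.031,"y": -0.009,"z": -0.1,"ax": 0,"ay": 0,"az": 0,"fingers": 0},
    {"x": 0.031,"y": -0.009,"z": -0.24,"ax": 0,"ay": 0,"az": 0,"fingers": 0},
    {"x": 0.031,"y": -0.009,"z": -0.27,"ax": 0,"ay": 0,"az": 0,"fingers": 0},
    {"x": 0.031,"y": -0.009,"z": -0.29,"ax": 0,"ay": 0,"az": 0,"fingers": 0},
    {"x": 0.031,"y": -0.009,"z": -0.31,"ax": 0,"ay": 0,"az": 0,"fingers": 0},
    {"x": 0.031,"y": -0.009,"z": -0.33,"ax": 0,"ay": 0,"az": 0,"fingers": 0},
    {"x": 0.031,"y": -0.009,"z": -0.35,"ax": 0,"ay": 0,"az": 0,"fingers": 0},
    {"x": 0.031,"y": -0.009,"z": -0.35,"ax": 0,"ay": 0,"az": 0,"fingers": 0}
  ]
}}

```text
t: 7.25
position: [0.5229, 0.2326, 0.1315]
tcp_rot: [-3.042, 0.785, 0.0]
ft_force: [-0.3, 0.7, -0.6]
grip_width: 0.124
finger_force: 58.8
```

Call:
{"fn": "jog_arm", "kwargs": {
  "steps": [
    {"x": 0,"y": 0,"z": -0.03,"ax": 0,"ay": 0,"az": 0,"fingers": 0},
    {"x": 0,"y": 0,"z": -0.06,"ax": 0,"ay": 0,"az": 0,"fingers": 0},
    {"x": 0,"y": 0,"z": -0.09,"ax": 0,"ay": 0,"az": 0,"fingers": 0},
    {"x": 0,"y": 0,"z": -0.09,"ax": 0,"ay": 0,"az": 0,"fingers": 0}
  ]
}}

```text
t: 7.65
position: [0.5227, 0.2325, 0.1239]
tcp_rot: [3.042, -0.785, -0.001]
ft_force: [0.1, 1.8, -1.2]
grip_width: 0.121
finger_force: 58.8
```

Call:
{"fn": "jog_arm", "kwargs": {
  "steps": [
    {"x": 0,"y": 0,"z": -0.06,"ax": 0,"ay": 0,"az": 0,"fingers": 0},
    {"x": 0,"y": 0,"z": -0.12,"ax": 0,"ay": 0,"az": 0,"fingers": 0},
    {"x": 0,"y": 0,"z": -0.18,"ax": 0,"ay": 0,"az": 0,"fingers": 0},
    {"x": 0,"y": 0,"z": -0.24,"ax": 0,"ay": 0,"az": 0,"fingers": 0},
    {"x": 0,"y": 0,"z": -0.26,"ax": 0,"ay": 0,"az": 0,"fingers": 0},
    {"x": 0,"y": 0,"z": -0.26,"ax": 0,"ay": 0,"az": 0,"fingers": 0}
  ]
}}

```text
t: 8.25
position: [0.5226, 0.2324, 0.103]
tcp_rot: [3.042, -0.785, -0.001]
ft_force: [-0.3, 3.0, -1.9]
grip_width: 0.119
finger_force: 58.7
```

Call:
{"fn": "jog_arm", "kwargs": {
  "steps": [
    {"x": 0,"y": 0,"z": -0.015,"ax": 0,"ay": 0,"az": 0,"fingers": 0},
    {"x": 0,"y": 0,"z": -0.025,"ax": 0,"ay": 0,"az": 0,"fingers": 0},
    {"x": 0,"y": 0,"z": -0.025,"ax": 0,"ay": 0,"az": 0,"fingers": 0}
  ]
}}

```text
t: 8.55
position: [0.523, 0.2325, 0.1019]
tcp_rot: [-3.042, 0.784, -0.001]
ft_force: [-1.9, 2.4, 2.1]
grip_width: 0.122
finger_force: 59.1
```

Call:
{"fn": "jog_arm", "kwargs": {
  "steps": [
    {"x": 0,"y": 0,"z": 0,"ax": 0,"ay": 0,"az": 0,"fingers": 20},
    {"x": 0,"y": 0,"z": 0,"ax": 0,"ay": 0,"az": 0,"fingers": 36},
    {"x": 0,"y": 0,"z": 0,"ax": 0,"ay": 0,"az": 0,"fingers": 36},
    {"x": 0,"y": 0,"z": 0.3,"ax": 0,"ay": 0,"az": 0,"fingers": 36},
    {"x": 0,"y": 0,"z": 0.65,"ax": 0,"ay": 0,"az": 0,"fingers": 36},
    {"x": 0,"y": 0,"z": 1,"ax": 0,"ay": 0,"az": 0,"fingers": 36}
  ]
}}

```text
t: 9.15
position: [0.5227, 0.2319, 0.1823]
tcp_rot: [3.041, -0.785, -0.001]
ft_force: [0.8, 0.6, 0.6]
grip_width: 0.418
finger_force: 0.0
```

Call:
{"fn": "jog_arm", "kwargs": {
  "steps": [
    {"x": -0.08,"y": -0.5,"z": 0.1,"ax": 0,"ay": 0,"az": 0,"fingers": 60},
    {"x": -0.16,"y": -1,"z": 0.1,"ax": 0,"ay": 0,"az": 0,"fingers": 60}
  ]
}}

```text
t: 9.35
position: [0.5108, 0.1522, 0.1912]
tcp_rot: [-3.041, 0.781, -0.004]
ft_force: [-0.8, -0.8, -0.4]
grip_width: 0.696
finger_force: 0.0
```

Call:
{"fn": "jog_arm", "kwargs": {
  "steps": [
    {"x": -0.08,"y": -0.5,"z": 0,"ax": 0,"ay": 0,"az": 0,"fingers": 60},
    {"x": -0.16,"y": -1,"z": 0,"ax": 0,"ay": 0,"az": 0,"fingers": 60}
  ]
}}

```text
t: 9.55
position: [0.4967, 0.0707, 0.1897]
tcp_rot: [3.042, -0.784, 0.0]
ft_force: [0.5, -0.1, 0.7]
grip_width: 0.701
finger_force: 0.0
```

Call:
{"fn": "jog_arm", "kwargs": {
  "steps": [
    {"x": -0.08,"y": -0.5,"z": 0,"ax": 0,"ay": 0,"az": 0,"fingers": 60},
    {"x": -0.16,"y": -1,"z": 0,"ax": 0,"ay": 0,"az": 0,"fingers": 60}
  ]
}}

```text
t: 9.75
position: [0.4838, -0.0094, 0.1897]
tcp_rot: [3.042, -0.784, 0.0]
ft_force: [1.3, -0.6, -0.3]
grip_width: 0.701
finger_force: 0.0
```

Call:
{"fn": "jog_arm", "kwargs": {
  "steps": [
    {"x": -0.08,"y": -0.5,"z": 0,"ax": 0,"ay": 0,"az": 0,"fingers": 60},
    {"x": -0.16,"y": -1,"z": 0,"ax": 0,"ay": 0,"az": 0,"fingers": 60}
  ]
}}

```text
t: 9.95
position: [0.471, -0.0894, 0.1897]
tcp_rot: [3.042, -0.784, 0.0]
ft_force: [1.1, 0.7, 0.2]
grip_width: 0.696
finger_force: 0.0
```

Call:
{"fn": "jog_arm", "kwargs": {
  "steps": [
    {"x": -0.08,"y": -0.5,"z": 0,"ax": 0,"ay": 0,"az": 0,"fingers": 60},
    {"x": -0.16,"y": -1,"z": 0,"ax": 0,"ay": 0,"az": 0,"fingers": 60},
    {"x": -0.16,"y": -1,"z": 0,"ax": 0,"ay": 0,"az": 0,"fingers": 60},
    {"x": -0.16,"y": -1,"z": 0,"ax": 0,"ay": 0,"az": 0,"fingers": 60}
  ]
}}

```text
t: 10.35
position: [0.4584, -0.1685, 0.1894]
tcp_rot: [3.041, -0.788, -0.001]
ft_force: [-0.0, -0.5, -0.3]
grip_width: 0.698
finger_force: 0.0
```

Call:
{"fn": "jog_arm", "kwargs": {
  "steps": [
    {"x": 0,"y": -0.044,"z": -0.3,"ax": 0,"ay": 0,"az": 0,"fingers": 60},
    {"x": 0,"y": -0.044,"z": -0.65,"ax": 0,"ay": 0,"az": 0,"fingers": 60},
    {"x": 0,"y": -0.044,"z": -1,"ax": 0,"ay": 0,"az": 0,"fingers": 60}
  ]
}}

```text
t: 10.65
position: [0.4593, -0.1701, 0.1089]
tcp_rot: [-3.042, 0.782, -0.002]
ft_force: [1.3, -0.7, 0.7]
grip_width: 0.705
finger_force: 0.0
```

Call:
{"fn": "jog_arm", "kwargs": {
  "steps": [
    {"x": 0,"y": 0,"z": -0.17,"ax": 0,"ay": 0,"az": 0,"fingers": 60},
    {"x": 0,"y": 0,"z": -0.17,"ax": 0,"ay": 0,"az": 0,"fingers": 40},
    {"x": 0,"y": 0,"z": -0.17,"ax": 0,"ay": 0,"az": 0,"fingers": 20},
    {"x": 0,"y": 0,"z": -0.17,"ax": 0,"ay": 0,"az": 0,"fingers": 0},
    {"x": 0,"y": 0,"z": -0.17,"ax": 0,"ay": 0,"az": 0,"fingers": 0},
    {"x": 0,"y": 0,"z": -0.17,"ax": 0,"ay": 0,"az": 0,"fingers": 0},
    {"x": 0,"y": 0,"z": -0.17,"ax": 0,"ay": 0,"az": 0,"fingers": 0}
  ]
}}

```text
t: 11.35
position: [0.4596, -0.1717, 0.0972]
tcp_rot: [3.042, -0.784, 0.004]
ft_force: [-1.4, -2.9, 7.2]
grip_width: 0.123
finger_force: 58.6
```

Call:
{"fn": "jog_arm", "kwargs": {
  "steps": [
    {"x": 0,"y": 0,"z": 0.15,"ax": 0,"ay": 0,"az": 0,"fingers": 0},
    {"x": 0,"y": 0,"z": 0.35,"ax": 0,"ay": 0,"az": 0,"fingers": 0},
    {"x": 0,"y": 0,"z": 0.6,"ax": 0,"ay": 0,"az": 0,"fingers": 0},
    {"x": 0,"y": 0,"z": 0.85,"ax": 0,"ay": 0,"az": 0,"fingers": 0},
    {"x": 0,"y": 0,"z": 1,"ax": 0,"ay": 0,"az": 0,"fingers": 0}
  ]
}}

```text
t: 11.85
position: [0.4595, -0.171, 0.1776]
tcp_rot: [-3.041, 0.785, -0.004]
ft_force: [-0.4, -0.2, 0.3]
grip_width: 0.122
finger_force: 58.3
```

Call:
{"fn": "jog_arm", "kwargs": {
  "steps": [
    {"x": 0.05,"y": 0.3,"z": 0.2,"ax": 0,"ay": 0,"az": 0,"fingers": 0},
    {"x": 0.1,"y": 0.6,"z": 0.2,"ax": 0,"ay": 0,"az": 0,"fingers": 0},
    {"x": 0.18,"y": 1,"z": 0.2,"ax": 0,"ay": 0,"az": 0,"fingers": 0}
  ]
}}

```text
t: 12.15
position: [0.4735, -0.0904, 0.1926]
tcp_rot: [-3.04, 0.787, -0.002]
ft_force: [0.2, -0.6, -0.8]
grip_width: 0.127
finger_force: 58.4
```

Call:
{"fn": "jog_arm", "kwargs": {
  "steps": [
    {"x": 0.07,"y": 0.4,"z": 0,"ax": 0,"ay": 0,"az": 0,"fingers": 0},
    {"x": 0.12,"y": 0.7,"z": 0,"ax": 0,"ay": 0,"az": 0,"fingers": 0},
    {"x": 0.18,"y": 1,"z": 0,"ax": 0,"ay": 0,"az": 0,"fingers": 0}
  ]
}}

```text
t: 12.45
position: [0.4876, -0.0095, 0.192]
tcp_rot: [-3.041, 0.784, -0.0]
ft_force: [1.1, -0.4, -0.7]
grip_width: 0.121
finger_force: 58.4
```

Call:
{"fn": "jog_arm", "kwargs": {
  "steps": [
    {"x": 0.07,"y": 0.4,"z": 0,"ax": 0,"ay": 0,"az": 0,"fingers": 0},
    {"x": 0.12,"y": 0.7,"z": 0,"ax": 0,"ay": 0,"az": 0,"fingers": 0},
    {"x": 0.18,"y": 1,"z": 0,"ax": 0,"ay": 0,"az": 0,"fingers": 0}
  ]
}}

```text
t: 12.75
position: [0.502, 0.0705, 0.192]
tcp_rot: [-3.041, 0.784, 0.0]
ft_force: [1.5, 0.4, 0.1]
grip_width: 0.122
finger_force: 58.4
```

Call:
{"fn": "jog_arm", "kwargs": {
  "steps": [
    {"x": 0.07,"y": 0.4,"z": 0,"ax": 0,"ay": 0,"az": 0,"fingers": 0},
    {"x": 0.12,"y": 0.7,"z": 0,"ax": 0,"ay": 0,"az": 0,"fingers": 0},
    {"x": 0.18,"y": 1,"z": 0,"ax": 0,"ay": 0,"az": 0,"fingers": 0},
    {"x": 0.18,"y": 1,"z": 0,"ax": 0,"ay": 0,"az": 0,"fingers": 0},
    {"x": 0.18,"y": 1,"z": 0,"ax": 0,"ay": 0,"az": 0,"fingers": 0}
  ]
}}

```text
t: 13.25
position: [0.5163, 0.1494, 0.1917]
tcp_rot: [-3.042, 0.783, 0.001]
ft_force: [-0.1, -0.8, -0.9]
grip_width: 0.118
finger_force: 58.4
```

Moving above hole 0 with the foot about 15 mm over it, then checking the picture.

Call:
{"fn": "jog_arm", "kwargs": {
  "steps": [
    {"x": 0.005,"y": 0.17,"z": -0.1,"ax": 0,"ay": 0,"az": 0,"fingers": 0},
    {"x": 0.01,"y": 0.34,"z": -0.2,"ax": 0,"ay": 0,"az": 0,"fingers": 0},
    {"x": 0.01,"y": 0.34,"z": -0.4,"ax": 0,"ay": 0,"az": 0,"fingers": 0},
    {"x": 0.01,"y": 0.34,"z": -0.4,"ax": 0,"ay": 0,"az": 0,"fingers": 0},
    {"x": 0.01,"y": 0.34,"z": -0.4,"ax": 0,"ay": 0,"az": 0,"fingers": 0}
  ]
}}

```text
t: 13.75
position: [0.5171, 0.1761, 0.1597]
tcp_rot: [3.041, -0.784, -0.001]
ft_force: [-0.2, -0.2, 0.9]
grip_width: 0.123
finger_force: 58.4
```

Run:
```python
from h import *
im=get_image("scene")[:,:,::-1]
x0,y0,x1,y1=265,70,345,180
o=cv2.resize(np.ascontiguousarray(im[y0:y1,x0:x1]),None,fx=5.4,fy=5.4,interpolation=cv2.INTER_CUBIC);cv2.imwrite("pics/g3.png",o)
s=sense();p=s["position"];print(p)
q=lambda P:((pix("scene",P)-[x0,y0])+.5)*5.4
print("foot pred",q(p-[0,0,.091]),"hole0 px",(np.array([293.8,148.7])-[x0,y0]+.5)*5.4)
```

```text
[0.51746589 0.17615042 0.16031288]
foot pred [164.99012179 384.1580672 ] hole0 px [158.22 427.68]
```

View pics/g3.png

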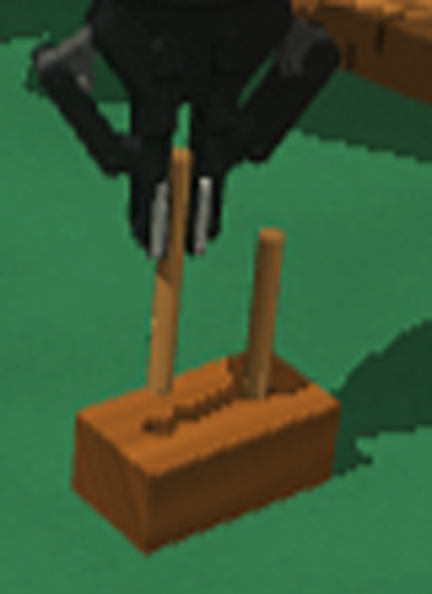

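Run:
```python
from h import *
print(ray("scene",294.1,141.0,.0693)-[.5162,.1751,0], ray("scene",312,133.6,.0689)-[.5235,.2308,0])
```

```text
[ 0.00091967 -0.00184565  0.0693    ] [-0.00254586  0.00075539  0.0689    ]
```

Call:
{"fn": "jog_arm", "kwargs": {
  "steps": [
    {"x": -0.008,"y": 0.018,"z": -0.1,"ax": 0,"ay": 0,"az": 0,"fingers": 0},
    {"x": -0.008,"y": 0.018,"z": -0.24,"ax": 0,"ay": 0,"az": 0,"fingers": 0},
    {"x": -0.008,"y": 0.018,"z": -0.27,"ax": 0,"ay": 0,"az": 0,"fingers": 0},
    {"x": -0.008,"y": 0.018,"z": -0.29,"ax": 0,"ay": 0,"az": 0,"fingers": 0},
    {"x": -0.008,"y": 0.018,"z": -0.31,"ax": 0,"ay": 0,"az": 0,"fingers": 0},
    {"x": -0.008,"y": 0.018,"z": -0.33,"ax": 0,"ay": 0,"az": 0,"fingers": 0},
    {"x": -0.008,"y": 0.018,"z": -0.35,"ax": 0,"ay": 0,"az": 0,"fingers": 0},
    {"x": -0.008,"y": 0.018,"z": -0.35,"ax": 0,"ay": 0,"az": 0,"fingers": 0}
  ]
}}

```text
t: 14.6
position: [0.5166, 0.1775, 0.1319]
tcp_rot: [3.042, -0.785, -0.0]
ft_force: [-0.1, -0.3, -0.7]
grip_width: 0.119
finger_force: 58.4
```

Call:
{"fn": "jog_arm", "kwargs": {
  "steps": [
    {"x": 0,"y": 0,"z": -0.03,"ax": 0,"ay": 0,"az": 0,"fingers": 0},
    {"x": 0,"y": 0,"z": -0.06,"ax": 0,"ay": 0,"az": 0,"fingers": 0},
    {"x": 0,"y": 0,"z": -0.09,"ax": 0,"ay": 0,"az": 0,"fingers": 0},
    {"x": 0,"y": 0,"z": -0.09,"ax": 0,"ay": 0,"az": 0,"fingers": 0}
  ]
}}

```text
t: 15.0
position: [0.5164, 0.1774, 0.1243]
tcp_rot: [3.041, -0.785, -0.001]
ft_force: [-0.5, -0.0, -0.6]
grip_width: 0.123
finger_force: 58.4
```

Call:
{"fn": "jog_arm", "kwargs": {
  "steps": [
    {"x": 0,"y": 0,"z": -0.06,"ax": 0,"ay": 0,"az": 0,"fingers": 0},
    {"x": 0,"y": 0,"z": -0.12,"ax": 0,"ay": 0,"az": 0,"fingers": 0},
    {"x": 0,"y": 0,"z": -0.18,"ax": 0,"ay": 0,"az": 0,"fingers": 0},
    {"x": 0,"y": 0,"z": -0.24,"ax": 0,"ay": 0,"az": 0,"fingers": 0},
    {"x": 0,"y": 0,"z": -0.25,"ax": 0,"ay": 0,"az": 0,"fingers": 0},
    {"x": 0,"y": 0,"z": -0.26,"ax": 0,"ay": 0,"az": 0,"fingers": 0},
    {"x": 0,"y": 0,"z": -0.27,"ax": 0,"ay": 0,"az": 0,"fingers": 0},
    {"x": 0,"y": 0,"z": -0.27,"ax": 0,"ay": 0,"az": 0,"fingers": 0}
  ]
}}

```text
t: 15.8
position: [0.5168, 0.1776, 0.1034]
tcp_rot: [-3.042, 0.785, -0.001]
ft_force: [0.2, 1.1, -0.2]
grip_width: 0.123
finger_force: 58.5
```

Call:
{"fn": "jog_arm", "kwargs": {
  "steps": [
    {"x": 0,"y": 0,"z": -0.015,"ax": 0,"ay": 0,"az": 0,"fingers": 0},
    {"x": 0,"y": 0,"z": -0.025,"ax": 0,"ay": 0,"az": 0,"fingers": 0},
    {"x": 0,"y": 0,"z": -0.025,"ax": 0,"ay": 0,"az": 0,"fingers": 0}
  ]
}}

```text
t: 16.1
position: [0.5173, 0.1775, 0.1032]
tcp_rot: [-3.042, 0.783, -0.003]
ft_force: [-2.0, -0.9, 10.2]
grip_width: 0.122
finger_force: 59.8
```

Call:
{"fn": "jog_arm", "kwargs": {
  "steps": [
    {"x": 0,"y": 0,"z": 0,"ax": 0,"ay": 0,"az": 0,"fingers": 20},
    {"x": 0,"y": 0,"z": 0,"ax": 0,"ay": 0,"az": 0,"fingers": 36},
    {"x": 0,"y": 0,"z": 0,"ax": 0,"ay": 0,"az": 0,"fingers": 36},
    {"x": 0,"y": 0,"z": 0.3,"ax": 0,"ay": 0,"az": 0,"fingers": 36},
    {"x": 0,"y": 0,"z": 0.65,"ax": 0,"ay": 0,"az": 0,"fingers": 36},
    {"x": 0,"y": 0,"z": 1,"ax": 0,"ay": 0,"az": 0,"fingers": 36}
  ]
}}

```text
t: 16.7
position: [0.5164, 0.1774, 0.1817]
tcp_rot: [3.041, -0.784, -0.001]
ft_force: [0.0, 0.4, 0.4]
grip_width: 0.42
finger_force: 0.0
```

```bash
python3 -c "
from h import *
s=sense();print(s['joints'].round(3),s['position'])"
```

```text
[ 0.618  0.278 -0.036 -0.    -1.258  0.448] [0.51635766 0.17735694 0.18166166]
```

Call:
{"fn": "jog_arm", "kwargs": {
  "steps": [
    {"x": 0,"y": -0.28,"z": 0.1,"ax": 0,"ay": 0,"az": -0.0169,"fingers": 80},
    {"x": 0,"y": -0.56,"z": 0.1,"ax": 0,"ay": 0,"az": -0.0339,"fingers": 80},
    {"x": -0.02,"y": -0.83,"z": 0.1,"ax": 0,"ay": 0,"az": -0.0508,"fingers": 80}
  ]
}}

```text
t: 17.0
position: [0.5151, 0.1106, 0.1893]
tcp_rot: [-2.876, 1.264, -0.0]
ft_force: [0.7, 0.1, -0.4]
grip_width: 0.912
finger_force: 0.0
```

Call:
{"fn": "jog_arm", "kwargs": {
  "steps": [
    {"x": 0,"y": -0.28,"z": 0,"ax": 0,"ay": 0,"az": -0.0169,"fingers": 80},
    {"x": 0,"y": -0.56,"z": 0,"ax": 0,"ay": 0,"az": -0.0339,"fingers": 80},
    {"x": -0.02,"y": -0.83,"z": 0,"ax": 0,"ay": 0,"az": -0.0508,"fingers": 80}
  ]
}}

```text
t: 17.3
position: [0.5133, 0.0438, 0.1889]
tcp_rot: [2.638, -1.705, -0.0]
ft_force: [-0.2, -0.7, 0.1]
grip_width: 0.937
finger_force: 0.0
```

Call:
{"fn": "jog_arm", "kwargs": {
  "steps": [
    {"x": 0,"y": -0.28,"z": 0,"ax": 0,"ay": 0,"az": -0.0169,"fingers": 80},
    {"x": 0,"y": -0.56,"z": 0,"ax": 0,"ay": 0,"az": -0.0339,"fingers": 80},
    {"x": -0.02,"y": -0.83,"z": 0,"ax": 0,"ay": 0,"az": -0.0508,"fingers": 80}
  ]
}}

```text
t: 17.6
position: [0.5117, -0.0226, 0.1889]
tcp_rot: [2.333, -2.103, -0.0]
ft_force: [-0.2, -1.0, -0.3]
grip_width: 0.941
finger_force: 0.0
```

Call:
{"fn": "jog_arm", "kwargs": {
  "steps": [
    {"x": 0,"y": -0.28,"z": 0,"ax": 0,"ay": 0,"az": -0.0169,"fingers": 80},
    {"x": 0,"y": -0.56,"z": 0,"ax": 0,"ay": 0,"az": -0.0339,"fingers": 80},
    {"x": -0.02,"y": -0.83,"z": 0,"ax": 0,"ay": 0,"az": -0.0508,"fingers": 80}
  ]
}}

```text
t: 17.9
position: [0.5101, -0.089, 0.1889]
tcp_rot: [1.97, -2.447, -0.0]
ft_force: [0.6, -0.1, -0.6]
grip_width: 0.935
finger_force: 0.0
```

Call:
{"fn": "jog_arm", "kwargs": {
  "steps": [
    {"x": 0,"y": -0.28,"z": 0,"ax": 0,"ay": 0,"az": -0.0169,"fingers": 80},
    {"x": 0,"y": -0.56,"z": 0,"ax": 0,"ay": 0,"az": -0.0339,"fingers": 80},
    {"x": -0.02,"y": -0.83,"z": 0,"ax": 0,"ay": 0,"az": -0.0508,"fingers": 80},
    {"x": -0.02,"y": -0.83,"z": 0,"ax": 0,"ay": 0,"az": -0.0508,"fingers": 80},
    {"x": -0.02,"y": -0.83,"z": 0,"ax": 0,"ay": 0,"az": -0.0508,"fingers": 80},
    {"x": -0.02,"y": -0.83,"z": 0,"ax": 0,"ay": 0,"az": -0.0508,"fingers": 80}
  ]
}}

```text
t: 18.5
position: [0.5086, -0.154, 0.189]
tcp_rot: [1.564, -2.725, -0.0]
ft_force: [-1.2, -0.2, 0.9]
grip_width: 0.935
finger_force: 0.0
```

Run:
```python
from h import *
from scipy.spatial.transform import Rotation as R
s=sense();M=R.from_rotvec(s["tcp_rot"]).as_matrix();print(s["joints"].round(3),s["position"],M[:,1],np.degrees(np.arctan2(M[1,1],M[0,1])))
x0,y0,x1,y1=75,150,225,255
a=get_image("scene")[y0:y1,x0:x1,::-1]
cv2.imwrite("pics/g4.png",cv2.resize(np.ascontiguousarray(a),None,fx=4,fy=4,interpolation=cv2.INTER_CUBIC))
p=s["position"].copy();p[2]=.054
for d in(-.065,-.04,0,.023):
    print(d,((pix("scene",p+d*np.array([.507,.862,0]))-[x0,y0])+.5)*4)
```

```text
[ 1.000e-03  2.450e-01 -6.100e-02 -0.000e+00 -1.265e+00 -5.290e-01] [ 0.50864017 -0.15399265  0.18902198] [-8.63520247e-01  5.04314085e-01  2.94847858e-04] 149.71416814443813
-0.065 [296.01768531 212.13452963]
-0.04 [343.72030481 207.37954521]
0 [419.43611091 199.83221381]
0.023 [462.6372904  195.52593173]
```

View pics/g4.png

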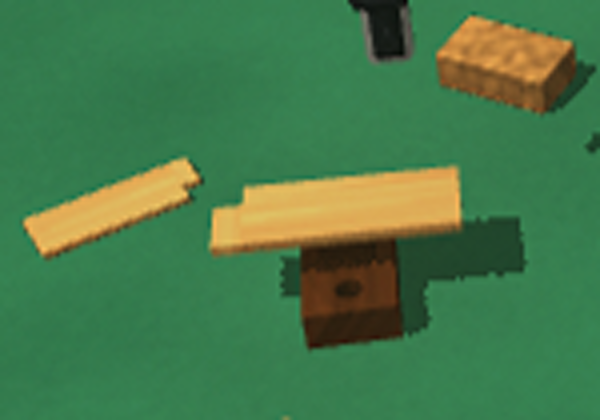

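Call:
{"fn": "jog_arm", "kwargs": {
  "steps": [
    {"x": 0,"y": 0,"z": -0.3,"ax": 0,"ay": 0,"az": 0,"fingers": 80},
    {"x": 0,"y": 0,"z": -0.65,"ax": 0,"ay": 0,"az": 0,"fingers": 80},
    {"x": 0,"y": 0,"z": -1,"ax": 0,"ay": 0,"az": 0,"fingers": 80}
  ]
}}

```text
t: 18.85
position: [0.509, -0.1537, 0.1086]
tcp_rot: [-1.564, 2.723, -0.001]
ft_force: [-0.6, 0.4, -0.9]
grip_width: 0.941
finger_force: 0.0
```

Call:
{"fn": "jog_arm", "kwargs": {
  "steps": [
    {"x": 0,"y": 0,"z": -0.3,"ax": 0,"ay": 0,"az": 0,"fingers": 80},
    {"x": 0,"y": 0,"z": -0.6,"ax": 0,"ay": 0,"az": 0,"fingers": 80},
    {"x": 0,"y": 0,"z": -0.76,"ax": 0,"ay": 0,"az": 0,"fingers": 80},
    {"x": 0,"y": 0,"z": -0.76,"ax": 0,"ay": 0,"az": 0,"fingers": 70},
    {"x": 0,"y": 0,"z": -0.76,"ax": 0,"ay": 0,"az": 0,"fingers": 60},
    {"x": 0,"y": 0,"z": -0.76,"ax": 0,"ay": 0,"az": 0,"fingers": 52},
    {"x": 0,"y": 0,"z": -0.76,"ax": 0,"ay": 0,"az": 0,"fingers": 48},
    {"x": 0,"y": 0,"z": -0.76,"ax": 0,"ay": 0,"az": 0,"fingers": 44},
    {"x": 0,"y": 0,"z": -0.76,"ax": 0,"ay": 0,"az": 0,"fingers": 30},
    {"x": 0,"y": 0,"z": -0.76,"ax": 0,"ay": 0,"az": 0,"fingers": 30},
    {"x": 0,"y": 0,"z": -0.76,"ax": 0,"ay": 0,"az": 0,"fingers": 30}
  ]
}}

```text
t: 19.95
position: [0.5093, -0.1544, 0.0491]
tcp_rot: [-1.562, 2.724, -0.001]
ft_force: [-0.2, 2.8, 5.5]
grip_width: 0.523
finger_force: 59.7
```

Call:
{"fn": "jog_arm", "kwargs": {
  "steps": [
    {"x": 0,"y": 0,"z": 0.1,"ax": 0,"ay": 0,"az": 0,"fingers": 30},
    {"x": 0,"y": 0,"z": 0.25,"ax": 0,"ay": 0,"az": 0,"fingers": 30},
    {"x": 0,"y": 0,"z": 0.45,"ax": 0,"ay": 0,"az": 0,"fingers": 30},
    {"x": 0,"y": 0,"z": 0.7,"ax": 0,"ay": 0,"az": 0,"fingers": 30},
    {"x": 0,"y": 0,"z": 1,"ax": 0,"ay": 0,"az": 0,"fingers": 30}
  ]
}}

```text
t: 20.45
position: [0.508, -0.1546, 0.1292]
tcp_rot: [1.561, -2.725, -0.001]
ft_force: [0.3, 0.1, -0.7]
grip_width: 0.525
finger_force: 60.2
```

Call:
{"fn": "jog_arm", "kwargs": {
  "steps": [
    {"x": 0,"y": 0,"z": 0.3,"ax": 0,"ay": 0,"az": 0,"fingers": 30},
    {"x": 0,"y": 0,"z": 0.6,"ax": 0,"ay": 0,"az": 0,"fingers": 30},
    {"x": 0,"y": 0,"z": 0.85,"ax": 0,"ay": 0,"az": 0,"fingers": 30},
    {"x": 0,"y": 0,"z": 1,"ax": 0,"ay": 0,"az": 0,"fingers": 30},
    {"x": 0,"y": 0,"z": 1,"ax": 0,"ay": 0,"az": 0,"fingers": 30}
  ]
}}

```text
t: 20.95
position: [0.5094, -0.1547, 0.2104]
tcp_rot: [-1.561, 2.723, -0.003]
ft_force: [0.4, 0.2, -1.5]
grip_width: 0.522
finger_force: 60.3
```

Call:
{"fn": "jog_arm", "kwargs": {
  "steps": [
    {"x": 0,"y": 0,"z": 0,"ax": -0.0084,"ay": 0.0049,"az": 0,"fingers": 30},
    {"x": 0,"y": 0,"z": 0,"ax": -0.0168,"ay": 0.0098,"az": 0,"fingers": 30},
    {"x": 0,"y": 0,"z": 0,"ax": -0.0252,"ay": 0.0147,"az": 0,"fingers": 30},
    {"x": 0,"y": 0,"z": 0,"ax": -0.0336,"ay": 0.0196,"az": 0,"fingers": 30},
    {"x": 0,"y": 0,"z": 0,"ax": -0.042,"ay": 0.0245,"az": 0,"fingers": 30},
    {"x": 0,"y": 0,"z": 0,"ax": -0.0504,"ay": 0.0294,"az": 0,"fingers": 30},
    {"x": 0,"y": 0,"z": 0,"ax": -0.0588,"ay": 0.0343,"az": 0,"fingers": 30},
    {"x": 0,"y": 0,"z": 0,"ax": -0.0672,"ay": 0.0392,"az": 0,"fingers": 30},
    {"x": 0,"y": 0,"z": 0,"ax": -0.0756,"ay": 0.0441,"az": 0,"fingers": 30},
    {"x": 0,"y": 0,"z": 0,"ax": -0.084,"ay": 0.049,"az": 0,"fingers": 30},
    {"x": 0,"y": 0,"z": 0,"ax": -0.084,"ay": 0.049,"az": 0,"fingers": 30},
    {"x": 0,"y": 0,"z": 0,"ax": -0.084,"ay": 0.049,"az": 0,"fingers": 30},
    {"x": 0,"y": 0,"z": 0,"ax": -0.084,"ay": 0.049,"az": 0,"fingers": 30}
  ]
}}

```text
t: 22.25
position: [0.5085, -0.1547, 0.2084]
tcp_rot: [1.284, -2.242, 0.405]
ft_force: [0.4, 0.1, -0.5]
grip_width: 0.523
finger_force: 60.3
```

Run:
```python
from h import *
from scipy.spatial.transform import Rotation as R
s=sense();M=R.from_rotvec(s["tcp_rot"]).as_matrix();print(s["joints"].round(3),s["position"],M.round(3).tolist(),s["grip_width"],s["finger_force"])
a=np.ascontiguousarray(get_image("scene")[:,:,::-1]);b=np.ascontiguousarray(get_image("top")[:,:,::-1])
cv2.imwrite("pics/s5raw.png",a)
# predicted slip outline, tilted 35 deg about the closing axis
p=s["position"];c,sn=np.cos(np.radians(35)),np.sin(np.radians(35))
d=np.array([-.504*c,-.863*c,sn]);w=np.array([.863,-.504,0]);print((pix("scene",p+.107*d)).round(),pix("scene",p-.023*d).round(),[pix("scene",p+.107*d+k*.023*w).round(1) for k in(-1,1)],[pix("scene",p-.023*d+k*.023*w).round(1) for k in(-1,1)])
l=cv2.resize(a[90:210,80:240],(640,480),interpolation=cv2.INTER_CUBIC)
cv2.imwrite("pics/g5.png",np.vstack([l,cv2.resize(np.hstack([a[80:200,270:350],b[140:260,100:320]]),(640,120*640//300))[:120]]))
```

```text
[ 0.259  0.413 -0.082  0.416 -1.539 -0.902] [ 0.50851252 -0.15467736  0.20842741] [[-0.415, -0.863, -0.289], [-0.707, 0.506, -0.494], [0.572, -0.001, -0.82]] 0.5228021369357064 60.29808112420142
[117. 115.] [181. 144.] [array([118.3, 108.4]), array([116.3, 121.4])] [array([180.7, 137.5]), array([181.5, 150.7])]
```

View pics/g5.png

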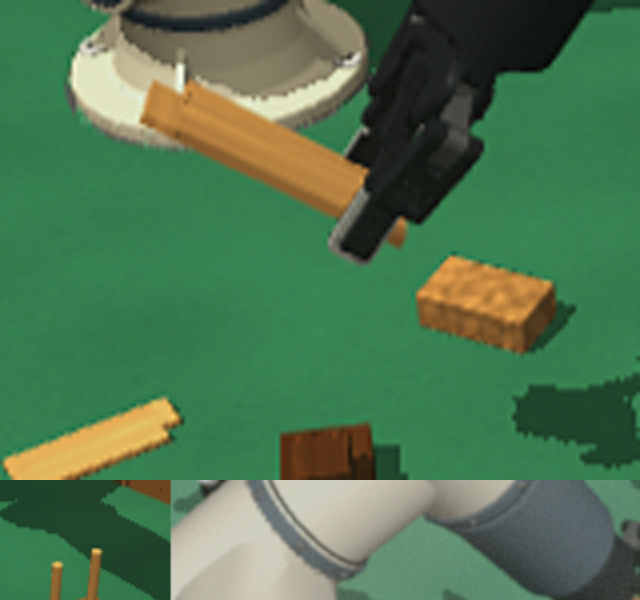

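Run:
```python
from h import *
print("tops expected", pix("scene",(.523,.2318,.13)),pix("scene",(.516,.1765,.13)), "seen", 270+97*80/170, 80+(550-480)*120/256, 270+57*80/170, 80+(564-480)*120/256)
a=cv2.imread("pics/s5raw.png").astype(int)
m=(a[:,:,2]>a[:,:,1]+5)   # wood-coloured: first row from above in the dowels' columns
for c in range(292,320): 
    r=np.where(m[100:140,c])[0]; print(c,100+r[0] if len(r) else None,end="; ")
```

```text
tops expected [314.84142543 112.6736175 ] [296.31220853 119.02388903] seen 315.6470588235294 112.8125 296.8235294117647 119.375
292 None; 293 136; 294 121; 295 119; 296 118; 297 118; 298 119; 299 139; 300 138; 301 138; 302 138; 303 137; 304 137; 305 137; 306 136; 307 136; 308 136; 309 135; 310 135; 311 128; 312 117; 313 112; 314 112; 315 112; 316 112; 317 113; 318 137; 319 138;
```

```bash
python3 -c "
from bench import *
print(close_job())"
```

```text
the job is handed in; nothing more can be done
None
```

I handed the job in: both dowels stand fully down in the holder, and the arm is holding the slip by its plain half about 20 cm above the bench, face up with the notched end leaning up at about 35°.

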